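Gauge the red column end piece in the bench caliper

ROBOT

A 6-joint arm with a two-finger parallel gripper is mounted at the origin on the work surface. World frame = base frame: x ahead of the robot, y to its left, z up, the work surface at z = 0. Lengths are in m, angles in degrees, forces in N, time in s.
With the tool pointing down it reaches from about 0.3 to 0.75 m from the base axis. Payload 8.5 kg.
Tool frame: the origin (TCP) lies between the finger pads; the fingertips stand 25 mm ahead of it and the grasp point (between the pads) lies 6 mm ahead of it; x points along the fingers, y is the direction in which the jaws open and shut, and the axes are right-handed (so a half turn about x gives the same grasp; the last joint's range is limited). The gripper opens to 85 mm and grips with 20 to 120 N. Pads are 22 mm wide; open, the fingers measure 114 mm over their backs; the gripper's body (76 mm by 85 mm) begins 54 mm behind the grasp point. The pads swing forward as they close: fully open they stand 13 mm farther back than shut.
Start: joints at [-83.726, 21.807, 74.336, -0, 83.858, -12.336], TCP at [0.176, -0.521, 0.256] pointing down, gripper open.
Joint ranges: [-178.18, 178.18], [-50.72, 133.34], [12.68, 142.11], [-81.47, 261.47], [9.98, 163.14], [-165.26, 165.26]. Speed limits (degrees/s): [136.94, 136.94, 180, 180, 180, 180].

INTERFACE

Orientations are given as a 3x3 rotation matrix whose columns are the frame's x, y, z axes.
In Python, from rig import sensors, get_image, workorder gives the robot as it stands.
- The arm moves only by the tool arm_command, never from a script. Its argument "plan" is a list that holds one entry, the list of rows, each a list of 6 numbers: the shift along the tool's x, y, z in units of 25 mm (1.0 is 25 mm), then the turn, a rotation vector about the tool's x, y, z in units of 6 degrees (1.0 is 6 degrees). In form: [[[dx, dy, dz, ax, ay, az], ...]]. A call has 1 to 10 rows; each row is the pose to reach, as a shift and turn from the pose commanded when the call began, along the tool's axes at that moment; what a row does not reach only later rows make up. A row lasts 1/10 s, in which the tool goes at most 50 mm and 8.59 degrees, less where a joint would pass 70% of its speed; a pose out of reach is approached as far as the arm can. A call with a gripper value outside its range is refused whole. "jaw" is the closure, from 0 (fully open) to 1 (shut), set as the call begins (left out, the last holds). The fingers move at their own pace and stop on an object; "newtons" is the grip in N (left out, the last holds). Time passes only in rows, so rows that repeat a pose let the fingers close. It gives the time, the measured TCP pose, the force and the opening at its end, in the units of the state.
- sensors.observe(): the state, without advancing time (a new reading comes with each control period).
- get_image(name): name is "scene" or "top" or "wrist"; returns a dict with "img" (420x560x3 uint8, red, green, blue), "fx", "fy", "cx", "cy" (pixels), "T" (4x4, takes a point from camera to world coordinates). Camera axes: x right, y up, looking along -z (the intrinsics and any distortion apply to the point x, -y, -z); pixel columns grow to the right and rows downward; lengths in m; the calibration is good to about 2 mm. A picture is of the moment at which its call begins. There is no depth.
- workorder.close_job(): hands the job in, once; it reports no verdict.
The state is a dict: "time_s": time; "q": joint angles; "qvel": joint speeds; "joint_efforts": joint torques, N m; "position": TCP position; "tool_rot": TCP orientation; "ft_force": force on the tool from outside, world axes, zero at the start; "wrist_torque": the same for the moment, N m; "grip_width": finger opening in m.
Only numpy, scipy, OpenCV 4.12 (cv2) and the standard library are available. Lean on these libraries where they do the work, as an engineer would, in place of code of your own. Each camera call takes 0.05 s, during which the arm holds its last target. There are 200 camera calls.

TASK

Pull the caliper's sliding jaw well open by its black handle, take the red-capped end piece from the mat and stand it upright on the caliper's base plate midway across between the jaws, its two long flat sides facing the jaw faces. Then slide the jaw gently shut on it by the handle until the red pointer stands in the green band (never pressing the jaw to the end of its spring), and let go, leaving the piece clamped there and the other things undisturbed.

Things in the scene. Friction and masses are not known exactly. Their poses are not given: they have to be found in the camera images.
- red_cap (a point): Middle of the red cap of the end piece to gauge, on its axis, 36 mm above its underside; z up. Cap: upright, 23 mm in diameter, 40 mm high, grip it here, fingertips above the foot; an 8 mm nipple on top, 62 mm high in all, about 0.18 kg. Steel foot below: 24 mm (x) by 40 mm (y) by 16 mm high. The flats to gauge are its 40 mm sides, facing its +x and -x; either may face either jaw. Any yaw.
- red_piece: The same red-capped end piece as a whole; origin at the centre of its underside, axes as red_cap.
- blue_cap (a point): A like piece with a blue cap: leave it alone. Same point and axes.
- green_cap (a point): A like piece with a green cap: leave it alone. Same point and axes. The three stand upright on a dark mat 3 mm thick, in a row about 95 mm apart, in any order.
- seat (a point): Point on top of the bench caliper's 8 mm thick aluminium base plate (235 by 80 mm, fixed to the table), on its centre line, 12 mm from the fixed jaw's face: where the axis of a clamped piece comes to be. z up; x runs along the plate from the fixed jaw to the sliding jaw, the way it opens; y across. A piece may be set down anywhere between the jaws: the closing jaw pushes it along to the fixed one.
- anvil: The fixed jaw: dark steel block, 18 mm along the slide, 44 mm wide, 14 mm high above the plate. Origin on the plate at the middle of its face, which looks to the seat's +x.
- handle (a point): On the axis of the sliding carriage's black upright handle: 16 mm along the slide (seat's x) by 26 by 40 mm high. The point is 50 mm above the table, 18 mm below the handle's top, 22 mm above the grey carriage block (50 mm along the slide, 60 mm wide), and 75 mm behind the relaxed sliding jaw's face. The carriage moves only along the seat's x, needs about 9 N and stays where it is left.
- carriage (a joint): Position of the carriage, m: the gap between the jaw faces while the sliding jaw's spring is relaxed. 0 shut, 0.075 fully open; starts at 0.004 to 0.016. Grows towards the seat's +x.
- jaw (a joint): How far the sliding jaw (bright steel, 30 mm wide, top 14 mm above the plate) is pushed back into the carriage against its spring, m: 0 relaxed, end of spring 0.014; 1 N plus 0.5 N per mm. A red pointer on the carriage shows it: in the 8 mm green band from 0.003 to 0.011. With the 24 mm piece clamped, carriage + this = 0.024, so mid-band is at carriage = 0.017.
- beaker_rim (a point): Glass beaker, 66 mm in diameter, 90 mm high, beyond the work area: leave it alone. The point is the centre of its mouth.
- vial: Small amber glass jar, 28 mm in diameter, 55 mm high, beyond the mat: leave it alone. Origin at the centre of its underside.

How it is judged:
By the outcome, as a careful person would: the job done as asked, in the order asked, and still so for the second after the job is handed in, with the robot touching nothing.
It also fails if it takes over 58 s, if anything falls off the work surface, if the arm or the gripper's body presses on something with over 40 N, if the wrist force passes 120 N, or if a joint passes its speed limit or range.

## Working session

There is one attempt and no reset: what is moved stays moved. The work goes in short steps, Python scripts to look and compute and a tool call to move; the robot and the scene stay as the last step left them, time stands still between calls to the robot, and variables do not carry over. Pictures are saved under pics/ and viewed, about 8 in all and at most 12, crops included, and the job is handed in when it is done.

Besides the shell and the picture viewer there is one more tool, called as a command line: name --argument value ..., lists and objects as JSON in quotes. arm_command: Moves the arm, as the interface text tells. Its arguments: {"type":"object","properties":{"plan":{"type":"array","items":{"type":"array","items":{"type":"array","items":{"type":"number"}}}},"jaw":{"type":"number"},"newtons":{"type":"number"}},"required":["plan"]}

```bash
mkdir -p pics; ls
cat > h.py <<'E'
import numpy as np, cv2
from rig import sensors, get_image
def snap(n,f=None):
    d=get_image(n)
    if f: cv2.imwrite(f'pics/{f}.png',d['img'][:,:,::-1])
    return d
def ray(d,u,v):
    r=np.array([(u-d['cx'])/d['fx'],-(v-d['cy'])/d['fy'],-1.]); T=np.array(d['T'])
    return T[:3,3],T[:3,:3]@r
def onz(d,u,v,z):
    o,r=ray(d,u,v); return o+r*(z-o[2])/r[2]
def proj(d,p):
    T=np.array(d['T']); c=T[:3,:3].T@(np.array(p)-T[:3,3]); return d['cx']+d['fx']*c[0]/-c[2], d['cy']-d['fy']*c[1]/-c[2]
E
python3 - <<'E'
from h import *
np.set_printoptions(precision=4,suppress=True)
for n in['scene','top']:
    d=snap(n,n+'0'); print(n,d.keys(),d['fx'],d['cx'],d['cy'],np.array(d['T']))
s=sensors.observe(); print(s)
E
```

```text
pics
scene dict_keys(['img', 'fx', 'fy', 'cx', 'cy', 'T']) 435.8412832112521 276.4278033149807 207.97538723325198 [[-0.5634 -0.4535  0.6906  1.1778]
 [ 0.8261 -0.2962  0.4794  0.3485]
 [-0.0129  0.8406  0.5415  0.5345]
 [ 0.      0.      0.      1.    ]]
top dict_keys(['img', 'fx', 'fy', 'cx', 'cy', 'T']) 426.4543519680725 275.0887454305294 202.3733705227237 [[-0.0257  0.9823 -0.1857  0.4494]
 [-0.9993 -0.02    0.0327 -0.0153]
 [ 0.0284  0.1864  0.9821  0.9812]
 [ 0.      0.      0.      1.    ]]
{'time_s': 0.1, 'q': array([-83.7272,  21.8365,  74.3791,  -0.0013,  83.859 , -12.3367]), 'qvel': array([ 0.0782, -0.1836, -0.0304, -0.027 , -0.0991, -0.1022]), 'joint_efforts': array([  0.0035, -44.9222, -23.1654,  -0.0002,   0.0036,  -0.    ]), 'position': array([ 0.1755, -0.521 ,  0.2558]), 'tool_rot': array([[-0.0002,  0.3191, -0.9477],
       [ 0.0013, -0.9477, -0.3191],
       [-1.    , -0.0013, -0.0003]]), 'ft_force': array([-0.6799,  0.3688,  0.0776]), 'wrist_torque': array([ 0.0346, -0.0241,  0.0499]), 'grip_width': 0.08527644791476743}
```

View pics/top0.png

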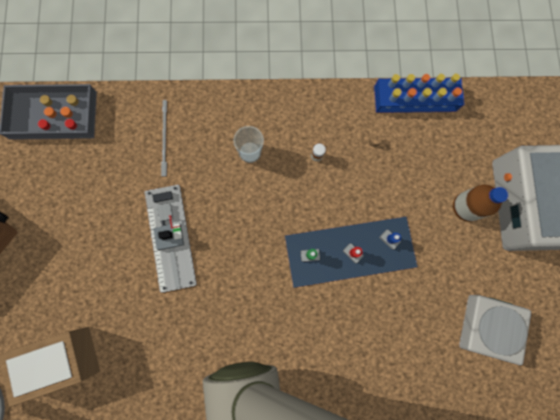

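View pics/scene0.png

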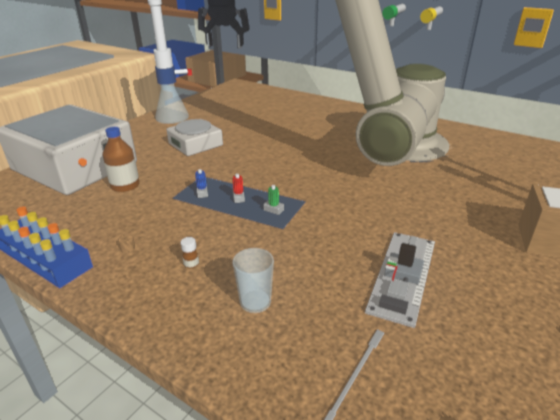

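Top: caliper at about (170,238), fixed jaw at its far end (162,197), black handle at about (166,235), red cap at (356,252) between green (312,254) and blue (393,239). Scene: the same layout, with the handle at (407,255). Next I'll measure by masks and enlarge the area.

Run:
```python
from h import *
np.set_printoptions(precision=4,suppress=True)
d=snap('top'); s=snap('scene')
a=d['img'][178:298,130:220]; b=d['img'][215:290,285:415]
A=cv2.resize(a,None,fx=5,fy=5,interpolation=cv2.INTER_CUBIC)
B=s['img'][225:330,360:445]; B=cv2.resize(B,(int(85*3.9),int(105*3.9)))
C=np.zeros((600,800,3),np.uint8); C[:600,:450]=A; C[:B.shape[0],460:460+B.shape[1]]=B
cv2.imwrite('pics/z.png',C[:,:,::-1])
def cen(d,lo,hi,roi):
    h=cv2.cvtColor(d['img'],cv2.COLOR_RGB2HSV); m=cv2.inRange(h,lo,hi)
    k=np.zeros_like(m); x0,y0,x1,y1=roi; k[y0:y1,x0:x1]=m[y0:y1,x0:x1]
    n,l,st,c=cv2.connectedComponentsWithStats(k); i=1+np.argmax(st[1:,4]); return c[i],st[i]
for nm,lo,hi in[('red',(0,150,90),(6,255,255)),('red2',(172,150,90),(180,255,255)),('green',(50,120,40),(80,255,255)),('blue',(105,150,60),(125,255,255))]:
    for q,dd,roi in(('top',d,(285,215,415,290)),('scene',s,(180,160,300,220))):
        try:
            c,st=cen(dd,lo,hi,roi); print(nm,q,c,st,onz(dd,*c,.045))
        except Exception as e: print(nm,q,e)
print(d['cy'])
# plate: bright low-saturation mask
h=cv2.cvtColor(d['img'],cv2.COLOR_RGB2HSV); m=((h[...,1]<60)&(h[...,2]>110)).astype(np.uint8)
k=np.zeros_like(m);k[178:298,135:210]=m[178:298,135:210]
r=cv2.minAreaRect(np.argwhere(k)[:,::-1].astype(np.float32)); print(r)
for p in cv2.boxPoints(r): print(p,onz(d,*p,.008))
```

```text
red top [354.5179 252.3214] [350 247  12  10  56] [ 0.5111 -0.2183  0.045 ]
red scene [237.7447 184.6879] [233 176  10  18 141] [ 0.5211 -0.2132  0.045 ]
red2 top [357. 247.] [356 247   3   1   3] [ 0.5227 -0.2245  0.045 ]
red2 scene attempt to get argmax of an empty sequence
green top [310.0541 253.7568] [307 249   8  10  37] [ 0.5103 -0.1201  0.045 ]
green scene [274.1359 197.165 ] [270 189   9  16 103] [ 0.5208 -0.1133  0.045 ]
blue top [392.7231 238.1385] [388 233  13  10  65] [ 0.5404 -0.3054  0.045 ]
blue scene [201.5185 184.    ] [198 182   7   5  27] [ 0.5637 -0.2846  0.045 ]
202.3733705227237
((169.6351318359375, 238.31082153320312), (104.06455993652344, 37.64736557006836), 80.53767395019531)
[142.5135 190.0811] [0.6686 0.2586 0.008 ]
[179.6486 183.8919] [0.6817 0.1734 0.008 ]
[196.7568 286.5406] [0.4461 0.1318 0.008 ]
[159.6216 292.7297] [0.4348 0.2136 0.008 ]
```

View pics/z.png

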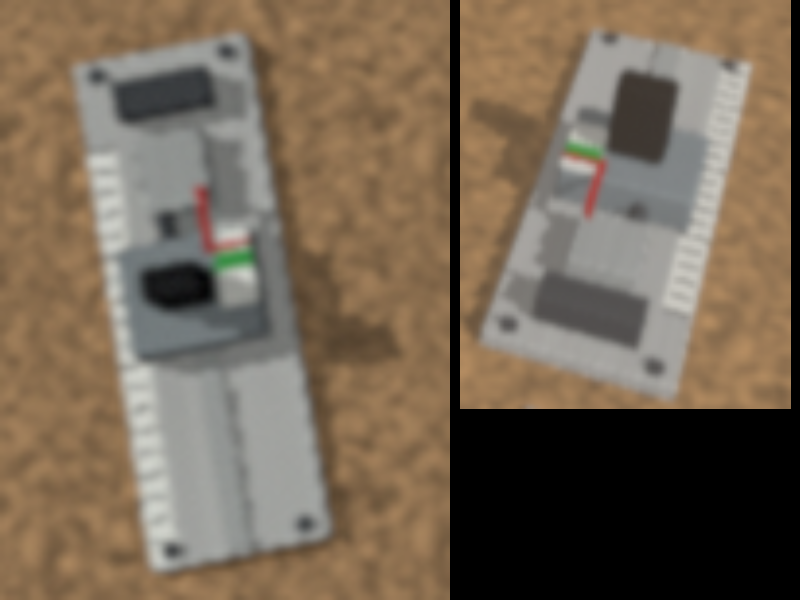

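Crop (5x): handle top at about (165.4,235.4) in the top image. The fixed jaw is at the far end, and the slide opens toward the robot, with the pointer on its -y side. I'll compute targets.

```bash
cat >> h.py <<'E'
def go(pos,yaw,tilt=None):
    """print move in tool units to TCP pos with tool x down, tool y at yaw deg"""
    s=sensors.observe(); R=np.array(s['tool_rot']); c,n=np.cos(np.radians(yaw)),np.sin(np.radians(yaw))
    x=np.array([0,0,-1.]);y=np.array([c,n,0]);G=np.stack([x,y,np.cross(x,y)],1)
    from scipy.spatial.transform import Rotation as Ro
    print('t',s['time_s'],'move',np.round(R.T@(np.array(pos)-s['position'])/.025,2),'turn',np.round(Ro.from_matrix(R.T@G).as_rotvec(degrees=True)/6,2), 'F',np.round(s['ft_force'],1),'w',round(s['grip_width'],4))
E
python3 - <<'E'
from h import *
d=snap('top'); s=snap('scene')
h=onz(d,165.4,235.4,.068); print(h)
# scene handle top centre: crop (649,85)
print(onz(s,360+(649-460)/3.9,225+85/3.9,.068))
go([h[0],h[1],.25],10.4)
E
```

```text
[0.55512418 0.19017871 0.068     ]
[0.56052402 0.19598427 0.068     ]
t 0.3 move [  0.26 -22.12 -23.47] turn [-13.63  -0.     0.  ] F [-0.2 -0.7  0.2] w 0.0853
```

arm_command --plan '[[[0,-22,-23.4,-13.6,0,0],[0,-22,-23.4,-13.6,0,0],[0,-22,-23.4,-13.6,0,0],[0,-22,-23.4,-13.6,0,0],[0,-22,-23.4,-13.6,0,0],[0,-22,-23.4,-13.6,0,0],[0,-22,-23.4,-13.6,0,0],[0,-22,-23.4,-13.6,0,0],[0,-22,-23.4,-13.6,0,0],[0,-22,-23.4,-13.6,0,0]]]' --jaw 0.4 --newtons 40

```text
time_s: 1.3
position: [0.412, -0.0784, 0.2566]
tool_rot: [[0.001, 0.983, 0.182], [-0.0, 0.182, -0.983], [-1.0, 0.001, 0.0]]
ft_force: [0.7, -1.4, 0.3]
grip_width: 0.0513
```

```bash
python3 -c "
from h import *
go([.556,.192,.22],10.4)"
```

```text
t 1.3 move [ 1.46  7.63 -9.59] turn [ 0.02  0.   -0.01] F [ 0.7 -1.4  0.3] w 0.0513
```

arm_command --plan '[[[1.4,7.6,-9.6,0,0,0],[1.4,7.6,-9.6,0,0,0],[1.4,7.6,-9.6,0,0,0],[1.4,7.6,-9.6,0,0,0],[1.4,7.6,-9.6,0,0,0],[1.4,7.6,-9.6,0,0,0],[1.4,7.6,-9.6,0,0,0],[1.4,7.6,-9.6,0,0,0]]]'

```text
time_s: 2.1
position: [0.5559, 0.1906, 0.2205]
tool_rot: [[-0.001, 0.984, 0.179], [-0.0, 0.179, -0.984], [-1.0, -0.001, 0.0]]
ft_force: [0.2, -1.0, -1.7]
grip_width: 0.0511
```

```bash
python3 -c "
from h import *
go([.556,.192,.22],10.4)
d=snap('wrist','w1');print(np.round(d['T'],3))"
```

```text
t 2.1 move [ 0.02  0.01 -0.05] turn [-0.01  0.    0.01] F [ 0.2 -1.  -1.7] w 0.0511
[[ 0.984 -0.172 -0.049  0.543]
 [ 0.179  0.944  0.278  0.262]
 [-0.001 -0.282  0.959  0.338]
 [ 0.     0.     0.     1.   ]]
```

View pics/w1.png

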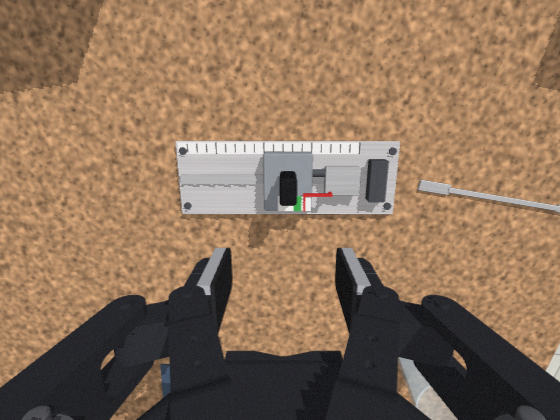

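Wrist view: plate spans (177..400, 141..215), fixed jaw at (377,180), handle black at (288,188) with its top face in the lower part, pointer at (318,195). I'll measure the handle and plate lines.

Run:
```python
from h import *
np.set_printoptions(precision=4,suppress=True)
d=snap('wrist');im=d['img']
g=im.max(2); k=np.zeros_like(g); k[160:215,270:305]=(g[160:215,270:305]<60)
ys,xs=np.nonzero(k); print('handle',xs.min(),xs.max(),ys.min(),ys.max(),np.bincount(ys)[160:].tolist())
print(g[168:210,288].tolist())
for p in((288.5,193),(288.5,206),(280,194),(297,194)): print(p,onz(d,*p,.068))
c=[(177,141),(400,141),(396,215),(180,214)]
h=cv2.cvtColor(im,cv2.COLOR_RGB2HSV); m=((h[...,1]<50)).astype(np.uint8); m[:, :170]=0;m[:,405:]=0;m[:130]=0;m[225:]=0
m=cv2.morphologyEx(m,cv2.MORPH_OPEN,np.ones((3,3)))
ct=max(cv2.findContours(m,0,2)[0],key=cv2.contourArea); q=cv2.approxPolyDP(ct,8,True)[:,0]; 
for p in q: print(p,onz(d,*p,.008))
```

```text
handle 280 296 170 203 [0, 0, 0, 0, 0, 0, 0, 0, 0, 0, 12, 14, 15, 15, 16, 16, 17, 17, 17, 17, 17, 17, 17, 17, 17, 17, 17, 17, 17, 17, 17, 17, 17, 17, 17, 17, 17, 17, 17, 17, 17, 16, 15, 14]
[153, 125, 33, 27, 25, 29, 31, 27, 30, 37, 35, 32, 33, 31, 35, 33, 30, 33, 33, 37, 29, 34, 32, 33, 34, 31, 27, 27, 26, 29, 34, 30, 31, 28, 29, 25, 97, 206, 202, 238, 238, 224]
(288.5, 193) [0.5591 0.1936 0.068 ]
(288.5, 206) [0.5613 0.1817 0.068 ]
(280, 194) [0.5517 0.1914 0.068 ]
(297, 194) [0.5667 0.1941 0.068 ]
[176 140] [0.4369 0.214  0.008 ]
[183 212] [0.451  0.1364 0.008 ]
[303 212] [0.5826 0.1602 0.008 ]
[293 194] [0.5678 0.1785 0.008 ]
[329 189] [0.6054 0.191  0.008 ]
[306 196] [0.5823 0.1788 0.008 ]
[306 212] [0.5859 0.1607 0.008 ]
[393 209] [0.6803 0.1813 0.008 ]
[399 140] [0.6658 0.2552 0.008 ]
```

```bash
python3 -c "
from h import *
go([.5593,.1965,.060],10.4)"
```

```text
t 2.2 move [ 6.45  0.2  -0.28] turn [-0.04  0.    0.  ] F [-0.1 -0.7  0.1] w 0.0511
```

arm_command --plan '[[[1,0.2,-0.28,0,0,0],[2.5,0.2,-0.28,0,0,0],[4,0.2,-0.28,0,0,0],[5,0.2,-0.28,0,0,0],[5.7,0.2,-0.28,0,0,0],[6.2,0.2,-0.28,0,0,0],[6.45,0.2,-0.28,0,0,0],[6.45,0.2,-0.28,0,0,0]]]'

```text
time_s: 3.0
position: [0.5596, 0.1967, 0.0601]
tool_rot: [[-0.0, 0.984, 0.176], [-0.0, 0.176, -0.984], [-1.0, -0.0, 0.0]]
ft_force: [-0.8, -0.4, 0.0]
grip_width: 0.0511
```

arm_command --plan '[[[0,0,0,0,0,0],[0,0,0,0,0,0],[0,0,0,0,0,0],[0,0,0,0,0,0],[0,0,0,0,0,0],[0,0,0,0,0,0]]]' --jaw 1 --newtons 30

```text
time_s: 3.6
position: [0.5596, 0.1973, 0.061]
tool_rot: [[0.001, 0.984, 0.178], [-0.0, 0.178, -0.984], [-1.0, 0.001, 0.0]]
ft_force: [-2.5, -1.7, 5.7]
grip_width: 0.0156
```

arm_command --plan '[[[0,-0.2,0,0,0,0],[0,-0.5,0,0,0,0],[0,-0.8,0,0,0,0],[0,-1.1,0,0,0,0],[0,-1.4,0,0,0,0],[0,-1.7,0,0,0,0],[0,-1.95,0,0,0,0],[0,-2.1,0,0,0,0],[0,-2.2,0,0,0,0],[0,-2.2,0,0,0,0]]]'

```text
time_s: 4.6
position: [0.5072, 0.1877, 0.061]
tool_rot: [[0.005, 0.984, 0.177], [0.001, 0.177, -0.984], [-1.0, 0.005, 0.0]]
ft_force: [6.6, 0.9, 0.9]
grip_width: 0.0159
```

arm_command --plan '[[[0,0,0,0,0,0],[0,0,0,0,0,0],[0,0,0,0,0,0],[-1,0,0,0,0,0],[-2.5,0,0,0,0,0],[-4,0,0,0,0,0],[-6,0,0,0,0,0],[-8,0,0,0,0,0],[-8,0,0,0,0,0]]]' --jaw 0.4

```text
time_s: 5.5
position: [0.5071, 0.1879, 0.2666]
tool_rot: [[0.012, 0.984, 0.178], [0.002, 0.178, -0.984], [-1.0, 0.012, 0.0]]
ft_force: [0.6, 0.1, -0.9]
grip_width: 0.0515
```

```bash
python3 -c "
from h import *
d=snap('wrist','w2')
go([.515,-.217,.22],10.4)"
```

```text
t 5.55 move [ 1.71 -2.53 15.99] turn [-0.03  0.   -0.06] F [ 0.4  0.5 -1.3] w 0.0512
```

View pics/w2.png

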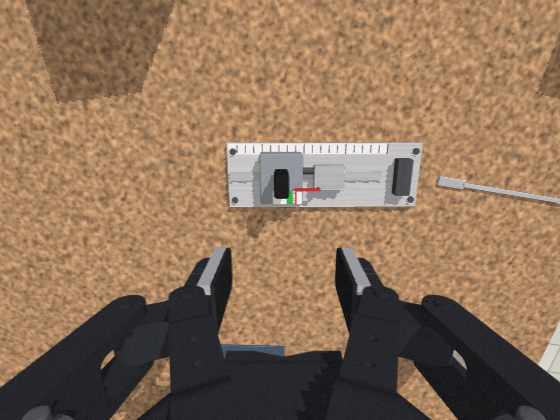

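Wrist view: jaw open, its face at about column 345, anvil face at about 393, handle at (282,183); the carriage stayed. Now to the red piece.

arm_command --plan '[[[1.2,-2.5,16,0,0,0],[1.2,-2.5,16,0,0,0],[1.2,-2.5,16,0,0,0],[1.2,-2.5,16,0,0,0],[1.2,-2.5,16,0,0,0],[1.2,-2.5,16,0,0,0],[1.2,-2.5,16,0,0,0],[1.2,-2.5,16,0,0,0],[1.2,-2.5,16,0,0,0],[1.2,-2.5,16,0,0,0]]]'

```text
time_s: 6.55
position: [0.5142, -0.2181, 0.2283]
tool_rot: [[-0.003, 0.985, 0.175], [0.002, 0.175, -0.985], [-1.0, -0.002, -0.002]]
ft_force: [0.5, 0.2, -0.4]
grip_width: 0.0511
```

Run:
```python
from h import *
np.set_printoptions(precision=4,suppress=True)
d=snap('wrist'); C=d['img'][90:310,150:440]
cv2.imwrite('pics/w3.png',cv2.resize(C,None,fx=2.7,fy=2.7,interpolation=cv2.INTER_CUBIC)[:,:,::-1])
h=cv2.cvtColor(d['img'],cv2.COLOR_RGB2HSV); m=((h[...,0]<8)|(h[...,0]>172))&(h[...,1]>150)&(h[...,2]>70)
n,l,st,c=cv2.connectedComponentsWithStats(m.astype(np.uint8))
for i in np.argsort(-st[1:,4])[:3]+1: print(st[i],c[i],onz(d,*c[i],.045))
go([.515,-.217,.22],10.4)
t=snap('top')
```

```text
[270 176  24  30 454] [281.7753 189.6938] [ 0.5119 -0.2188  0.045 ]
t 6.6 move [0.36 0.02 0.01] turn [-0.04 -0.02  0.02] F [-0.1 -0.   1. ] w 0.0511
```

View pics/w3.png

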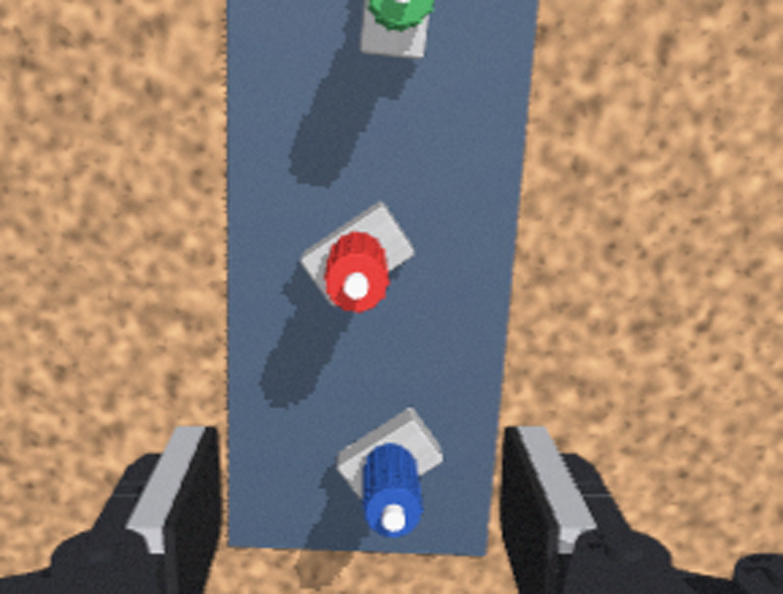

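Crop (2.7x, offset 150,90): red foot corners at about (302,259), (381,202) and (414,248), cap top at about (357,281); blue is below, green above.

Run:
```python
from h import *
np.set_printoptions(precision=4,suppress=True)
d=snap('wrist'); f=lambda u,v,z: onz(d,150+u/2.7,90+v/2.7,z)
a,b,c=[f(*p,.019) for p in((302,257),(381,203),(414,248))]
print('long',np.linalg.norm(a-b),'short',np.linalg.norm(b-c),'centre',(a+c)/2,'ylong ang',np.degrees(np.arctan2(*(b-a)[1::-1])),'short ang',np.degrees(np.arctan2(*(c-b)[1::-1])))
print('cap',f(357,280,.059), 'nipple', f(356,286,.065))
for p in((400,20),(393,505)): print(f(*p,.059))
```

```text
long 0.038146110595276436 short 0.022355307374289715 centre [ 0.5132 -0.2165  0.019 ] ylong ang 44.829165910592735 short ang -43.4024427336542
cap [ 0.5132 -0.2176  0.059 ] nipple [ 0.513  -0.2183  0.065 ]
[ 0.5116 -0.1295  0.059 ]
[ 0.5425 -0.3027  0.059 ]
```

Run:
```python
from h import *
np.set_printoptions(precision=4,suppress=True)
d=snap('top')
print('anvil',onz(d,163.4,200.8,.008)); print('jaw face',np.array([.5072,.1878])+.075*np.array([.9836,.1805]))
go([.5132,-.2172,.052],45.7)
```

```text
anvil [0.6423 0.21   0.008 ]
jaw face [0.581  0.2013]
t 6.75 move [ 7.12 -0.07  0.05] turn [-5.9  -0.01  0.  ] F [0.5 0.5 0.4] w 0.0514
```

arm_command --plan '[[[0.5,-0.07,0.05,-1.4,0,0],[1,-0.07,0.05,-2.8,0,0],[1.5,-0.07,0.05,-4.2,0,0],[2.2,-0.07,0.05,-5.6,0,0],[3.2,-0.07,0.05,-5.9,0,0],[4.6,-0.07,0.05,-5.9,0,0],[5.8,-0.07,0.05,-5.9,0,0],[6.7,-0.07,0.05,-5.9,0,0],[7.15,-0.07,0.05,-5.9,0,0],[7.2,-0.07,0.05,-5.9,0,0]]]'

```text
time_s: 7.75
position: [0.5132, -0.2178, 0.0494]
tool_rot: [[-0.001, 0.699, 0.715], [0.001, 0.715, -0.699], [-1.0, -0.0, -0.002]]
ft_force: [0.9, 0.5, -0.1]
grip_width: 0.0512
```

arm_command --plan '[[[0,0,0,0,0,0],[0,0,0,0,0,0],[0,0,0,0,0,0],[0,0,0,0,0,0],[0,0,0,0,0,0],[0,0,0,0,0,0]]]' --jaw 1 --newtons 40

```text
time_s: 8.35
position: [0.5139, -0.219, 0.0515]
tool_rot: [[0.002, 0.7, 0.715], [-0.001, 0.715, -0.7], [-1.0, 0.001, 0.002]]
ft_force: [-0.7, 1.7, 5.7]
grip_width: 0.0208
```

arm_command --plan '[[[-0.5,0,0,0,0,0],[-1.5,0,0,0,0,0],[-3,0,0,0,0,0],[-4.5,0,0,0,0,0],[-5,0,0,0,0,0],[-5,0,0,0,0,0]]]'

```text
time_s: 8.95
position: [0.5139, -0.2191, 0.1779]
tool_rot: [[0.004, 0.7, 0.715], [-0.003, 0.715, -0.7], [-1.0, 0.001, 0.005]]
ft_force: [-0.3, 0.0, -2.4]
grip_width: 0.0213
```

Run:
```python
from h import *
go([.612,.206,.17],100.4)
snap('wrist','w4')
```

```text
t 8.95 move [ 0.28 14.9  -9.09] turn [-9.13  0.05  0.02] F [-0.3  0.  -2.4] w 0.0213
```

arm_command --plan '[[[0,14.9,-9.1,-9.1,0,0],[0,14.9,-9.1,-9.1,0,0],[0,14.9,-9.1,-9.1,0,0],[0,14.9,-9.1,-9.1,0,0],[0,14.9,-9.1,-9.1,0,0],[0,14.9,-9.1,-9.1,0,0],[0,14.9,-9.1,-9.1,0,0],[0,14.9,-9.1,-9.1,0,0],[0,14.9,-9.1,-9.1,0,0],[0,14.9,-9.1,-9.1,0,0]]]'

```text
time_s: 10.0
position: [0.6107, 0.2109, 0.1729]
tool_rot: [[-0.003, -0.182, 0.983], [0.001, 0.983, 0.182], [-1.0, 0.001, -0.003]]
ft_force: [-0.6, -0.3, -1.6]
grip_width: 0.021
```

Run:
```python
from h import *
go([.612,.206,.14],100.4)
a=snap('wrist')['img'];t=snap('top')['img'][178:298,130:220];s=snap('scene')['img'][200:330,340:450]
C=np.zeros((600,800,3),np.uint8); C[:420,:560]=a
t=cv2.resize(t,(234,312));C[:312,566:800]=t
s=cv2.resize(s,(234,276));C[320:596,566:800]=s
cv2.imwrite('pics/w5.png',C[:,:,::-1])
```

```text
t 10.0 move [ 1.32 -0.2   0.02] turn [ 0.01 -0.03 -0.01] F [-0.6 -0.3 -1.6] w 0.021
```

View pics/w5.png

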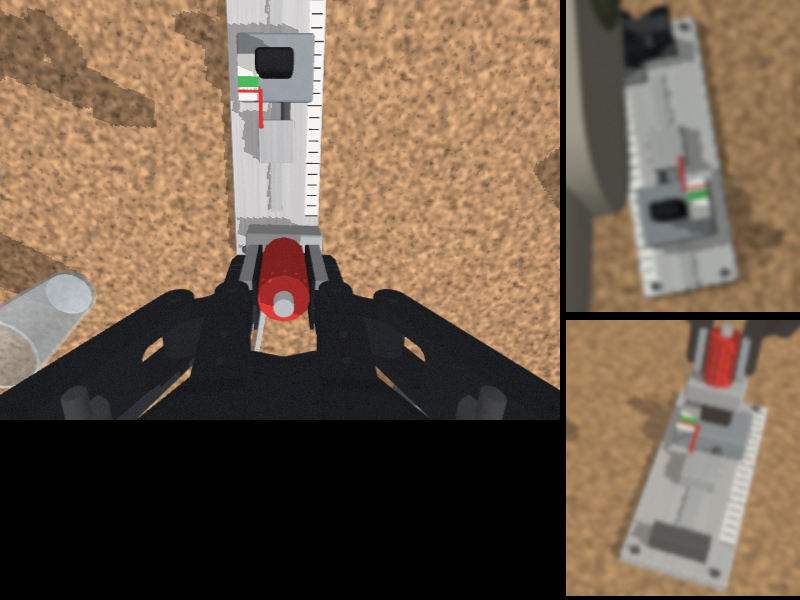

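Wrist view: piece held upright, foot edge level (247..322 at row 226), so the yaw matches; the sliding jaw's face is at row ~162, centre column ~277. Checking the centre line.

Run:
```python
from h import *
np.set_printoptions(precision=4,suppress=True)
d=snap('wrist'); u=np.array([-.9836,-.1805]);v=np.array([.1805,-.9836]);o=np.array([.6423,.2115])
def P(n,uu,vv,z): p=onz(d,uu,vv,z); print(n,p,'seat xy',u@(p[:2]-o),v@(p[:2]-o))
P('jaw face c',277,162,.022);P('handle c',275,60,.068);P('plateL',234,200,.008);P('plateR',320,200,.008)
c=np.array(sensors.observe()['position']);print('tcp',u@(c[:2]-o),v@(c[:2]-o)); z=c[2]-.0505+.003
P('foot L',247,227,z+.016);P('foot R',322,227,z+.016);P('cap top',284,298,z+.056)
```

```text
jaw face c [0.5805 0.1958 0.022 ] seat xy 0.06364990340331361 0.004233142020695452
handle c [0.5074 0.1827 0.068 ] seat xy 0.1378723510225364 0.0039757384622319345
plateL [0.6252 0.1621 0.008 ] seat xy 0.02575341586091419 0.04548102966643603
plateR [0.6108 0.2421 0.008 ] seat xy 0.025422979899340836 -0.03576423973672037
tcp 0.03183275758167162 0.00014289124168235368
foot L [0.5976 0.1856 0.1427] seat xy 0.04860988672475172 0.017388157073483217
foot R [0.5909 0.2232 0.1427] seat xy 0.04845313051221746 -0.020812748697882823
cap top [0.6094 0.2068 0.1827] seat xy 0.03319772129779834 -0.0012964254331686575
```

The w5 frame was taken while the arm was still settling; I'll take a settled one and remeasure.

Run:
```python
from h import *
np.set_printoptions(precision=4,suppress=True)
d=snap('wrist','w6'); print(sensors.observe()['position'])
C=d['img'][20:320,180:380];cv2.imwrite('pics/w6.png',cv2.resize(C,None,fx=2,fy=2,interpolation=cv2.INTER_CUBIC)[:,:,::-1])
```

```text
[0.6112 0.2054 0.1745]
```

View pics/w6.png

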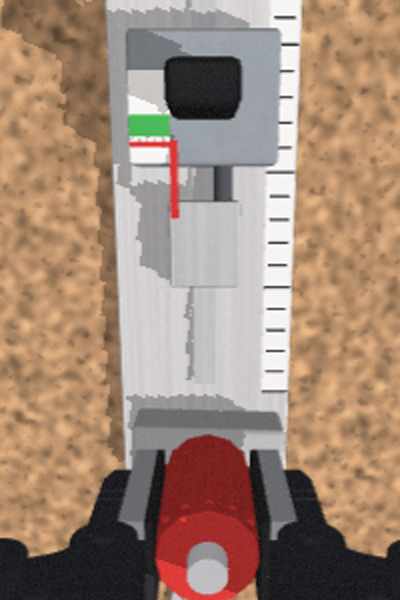

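Settled crop (2x, offset 180,20): jaw face at row 287, columns 171..238; plate edges 122/292 at row 300; foot columns 133..281; cap centre column 207.

Run:
```python
from h import *
np.set_printoptions(precision=4,suppress=True)
d=snap('wrist'); u=np.array([-.9836,-.1805]);v=np.array([.1805,-.9836]);o=np.array([.6423,.2115])
def P(n,uu,vv,z): p=onz(d,180+uu/2,20+vv/2,z); print(n,'seat xy',u@(p[:2]-o),v@(p[:2]-o))
c=np.array(sensors.observe()['position']);print('tcp',u@(c[:2]-o),v@(c[:2]-o)); z=c[2]-.0505+.003
P('jaw',204.5,287,.022);P('jawL top',171,287,.022);P('handle',203,85,.068);P('plateL',122,300,.008);P('plateR',292,300,.008)
P('footL',133,428,z+.016);P('footR',281,428,z+.016);P('cap',207,560,z+.056);P('nip',208,570,z+.062)
```

```text
tcp 0.03162156743543791 0.0004869008759019173
jaw seat xy 0.06184166844353307 0.00042739764106158336
jawL top seat xy 0.06192145764305541 0.015014029410383298
handle seat xy 0.13611884980046504 0.000340448330100752
plateL seat xy 0.05385778355766677 0.038518550229234706
plateR seat xy 0.05342860950925191 -0.03979814384138652
footL seat xy 0.04454283128624936 0.018576500532928468
footR seat xy 0.04433071270135874 -0.019405296836079902
cap seat xy 0.03200990838273128 -0.00029702769869348924
nip seat xy 0.03378071050960471 -0.0004889690208391335
```

Aligned within 1 mm. Lowering.

arm_command --plan '[[[1,0,0,0,0,0],[2.2,0,0,0,0,0],[3.3,0,0,0,0,0],[4.1,0,0,0,0,0],[4.5,0,0,0,0,0],[4.6,0,0,0,0,0],[4.6,0,0,0,0,0]]]'

```text
time_s: 11.0
position: [0.6117, 0.2062, 0.0607]
tool_rot: [[0.001, -0.177, 0.984], [0.0, 0.984, 0.177], [-1.0, -0.0, 0.001]]
ft_force: [0.4, -1.2, -1.3]
grip_width: 0.0211
```

arm_command --plan '[[[0.05,0,0,0,0,0],[0.08,0,0,0,0,0],[0.1,0,0,0,0,0],[0.1,0,0,0,0,0]]]'

```text
time_s: 11.4
position: [0.6114, 0.2066, 0.0578]
tool_rot: [[0.0, -0.177, 0.984], [0.0, 0.984, 0.177], [-1.0, -0.0, 0.0]]
ft_force: [0.3, -0.3, -1.9]
grip_width: 0.0207
```

arm_command --plan '[[[0.03,0,0,0,0,0],[0.05,0,0,0,0,0],[0.06,0,0,0,0,0],[0.06,0,0,0,0,0]]]'

```text
time_s: 11.8
position: [0.6114, 0.2066, 0.0565]
tool_rot: [[0.0, -0.177, 0.984], [0.0, 0.984, 0.177], [-1.0, -0.0, 0.0]]
ft_force: [-1.8, 0.1, 3.5]
grip_width: 0.0207
```

arm_command --plan '[[[0,0,0,0,0,0],[0,0,0,0,0,0],[0,0,0,0,0,0],[0,0,0,0,0,0],[-1,0,0,0,0,0],[-2.5,0,0,0,0,0],[-4,0,0,0,0,0],[-5,0,0,0,0,0],[-5,0,0,0,0,0]]]' --jaw 0.4

```text
time_s: 12.7
position: [0.6126, 0.2068, 0.1852]
tool_rot: [[0.007, -0.177, 0.984], [0.001, 0.984, 0.177], [-1.0, -0.0, 0.008]]
ft_force: [0.0, -0.2, 1.1]
grip_width: 0.0514
```

```bash
python3 -c "
from h import *
go([.5085,.1865,.18],10.4)"
```

```text
t 12.7 move [ 0.18 -0.06 -4.24] turn [14.97  0.06 -0.05] F [ 0.  -0.2  1.1] w 0.0514
```

arm_command --plan '[[[0,-0.06,-4.3,15,0,0],[0,-0.06,-4.3,15,0,0],[0,-0.06,-4.3,15,0,0],[0,-0.06,-4.3,15,0,0],[0,-0.06,-4.3,15,0,0],[0,-0.06,-4.3,15,0,0],[0,-0.06,-4.3,15,0,0],[0,-0.06,-4.3,15,0,0],[0,-0.06,-4.3,15,0,0],[0,-0.06,-4.3,15,0,0]]]'

```text
time_s: 13.7
position: [0.5055, 0.186, 0.1801]
tool_rot: [[-0.002, 0.971, 0.24], [-0.0, 0.24, -0.971], [-1.0, -0.002, -0.0]]
ft_force: [0.1, 0.1, -0.3]
grip_width: 0.0514
```

arm_command --plan '[[[0,0,0,0.7,0,0],[0,0,0,0.7,0,0],[0,0,0,0.7,0,0]]]'

```text
time_s: 14.0
position: [0.5056, 0.186, 0.1805]
tool_rot: [[-0.001, 0.984, 0.177], [-0.0, 0.177, -0.984], [-1.0, -0.001, -0.0]]
ft_force: [0.5, -0.4, 0.9]
grip_width: 0.0516
```

```bash
python3 -c "
from h import *
go([.5072,.1872,.061],10.4)
d=snap('wrist');print(sensors.observe()['position'])
cv2.imwrite('pics/w7.png',d['img'][:,:,::-1])"
```

```text
t 14.0 move [ 4.78  0.08 -0.04] turn [-0.04 -0.    0.01] F [ 0.5 -0.4  0.9] w 0.0516
[0.50564496 0.18600522 0.18063401]
```

View pics/w7.png

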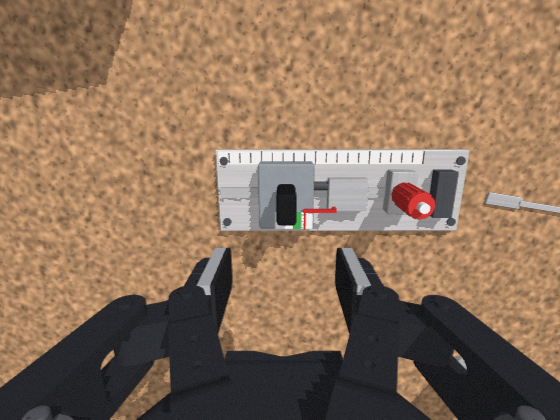

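Wrist view: piece standing square between the jaws (foot columns 388–417; jaw face 368, anvil face 432). Back to the handle.

arm_command --plan '[[[1,0.08,-0.04,0,0,0],[2.2,0.08,-0.04,0,0,0],[3.4,0.08,-0.04,0,0,0],[4.2,0.08,-0.04,0,0,0],[4.65,0.08,-0.04,0,0,0],[4.8,0.08,-0.04,0,0,0],[4.8,0.08,-0.04,0,0,0]]]'

```text
time_s: 14.75
position: [0.5078, 0.1874, 0.0613]
tool_rot: [[0.0, 0.985, 0.175], [0.0, 0.175, -0.985], [-1.0, 0.0, 0.0]]
ft_force: [-0.0, -0.3, -0.3]
grip_width: 0.0511
```

arm_command --plan '[[[0,0,0,0,0,0],[0,0,0,0,0,0],[0,0,0,0,0,0],[0,0,0,0,0,0],[0,0,0,0,0,0],[0,0,0,0,0,0]]]' --jaw 1 --newtons 30

```text
time_s: 15.35
position: [0.5078, 0.1874, 0.0619]
tool_rot: [[0.001, 0.985, 0.175], [0.0, 0.175, -0.985], [-1.0, 0.001, 0.0]]
ft_force: [-1.3, -0.9, 5.5]
grip_width: 0.0155
```

arm_command --plan '[[[0,0.1,0,0,0,0],[0,0.2,0,0,0,0],[0,0.35,0,0,0,0],[0,0.5,0,0,0,0],[0,0.6,0,0,0,0],[0,0.7,0,0,0,0],[0,0.8,0,0,0,0],[0,0.9,0,0,0,0],[0,1.0,0,0,0,0],[0,1.1,0,0,0,0]]]'

```text
time_s: 16.35
position: [0.5332, 0.192, 0.062]
tool_rot: [[-0.003, 0.984, 0.175], [-0.001, 0.175, -0.984], [-1.0, -0.003, 0.0]]
ft_force: [-10.6, -1.7, 12.0]
grip_width: 0.0159
```

arm_command --plan '[[[0,0.1,0,0,0,0],[0,0.2,0,0,0,0],[0,0.25,0,0,0,0],[0,0.3,0,0,0,0],[0,0.35,0,0,0,0],[0,0.4,0,0,0,0],[0,0.45,0,0,0,0],[0,0.5,0,0,0,0],[0,0.5,0,0,0,0]]]'

```text
time_s: 17.25
position: [0.5457, 0.1943, 0.0619]
tool_rot: [[-0.002, 0.984, 0.175], [-0.001, 0.175, -0.984], [-1.0, -0.002, 0.0]]
ft_force: [-8.5, -1.8, 9.4]
grip_width: 0.0156
```

Run:
```python
from h import *
d=snap('wrist'); s=snap('scene')
o=np.array([.5078,.1874]);c=np.array(sensors.observe()['position'])[:2];print('moved',np.linalg.norm(c-o),sensors.observe()['ft_force'])
C=np.zeros((420,800,3),np.uint8);C[:,:560]=d['img'];C[:283,560:]=cv2.resize(s['img'][225:330,360:449],(240,283))
cv2.imwrite('pics/w8.png',C[:,:,::-1])
```

```text
moved 0.038557461359809385 [-8.16105929 -1.67634526 10.40220877]
```

View pics/w8.png

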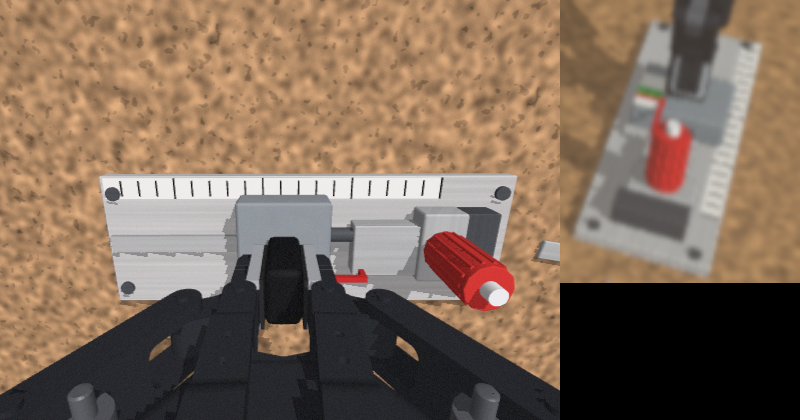

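Wrist view: jaw face about touching the foot (columns 415–420), foot about at the anvil (460); carriage estimated at about 23.5 mm. Pushing ~6.5 mm more, slowly.

arm_command --plan '[[[0,0.04,0,0,0,0],[0,0.08,0,0,0,0],[0,0.12,0,0,0,0],[0,0.16,0,0,0,0],[0,0.2,0,0,0,0],[0,0.24,0,0,0,0],[0,0.26,0,0,0,0],[0,0.26,0,0,0,0]]]'

```text
time_s: 18.15
position: [0.5515, 0.1953, 0.0619]
tool_rot: [[-0.004, 0.984, 0.176], [-0.001, 0.176, -0.984], [-1.0, -0.004, 0.0]]
ft_force: [-11.9, -3.2, 12.0]
grip_width: 0.0156
```

arm_command --plan '[[[0,0,0,0,0,0],[0,0,0,0,0,0],[0,0,0,0,0,0],[0,0,0,0,0,0],[-1,0,0,0,0,0],[-2.5,0,0,0,0,0],[-4,0,0,0,0,0],[-5,0,0,0,0,0],[-5,0,0,0,0,0],[-5,0,0,0,0,0]]]' --jaw 0.4

```text
time_s: 19.15
position: [0.5533, 0.1954, 0.1859]
tool_rot: [[0.0, 0.985, 0.175], [-0.0, 0.175, -0.985], [-1.0, 0.0, 0.0]]
ft_force: [-1.0, -0.4, -0.6]
grip_width: 0.0512
```

Run:
```python
from h import *
d=snap('wrist'); t=snap('top')['img'][205:285,285:415]
C=np.zeros((600,800,3),np.uint8);C[:420]=cv2.resize(d['img'][125:272,200:480],(800,420),interpolation=cv2.INTER_CUBIC);C[425:597,:280]=cv2.resize(t,(280,172))
C[425:597,290:570]=cv2.resize(snap('scene')['img'][160:290,170:382],(280,172))
cv2.imwrite('pics/w9.png',C[:,:,::-1]); print(sensors.observe()['position'])
```

```text
[0.55296617 0.19538551 0.18466333]
```

View pics/w9.png

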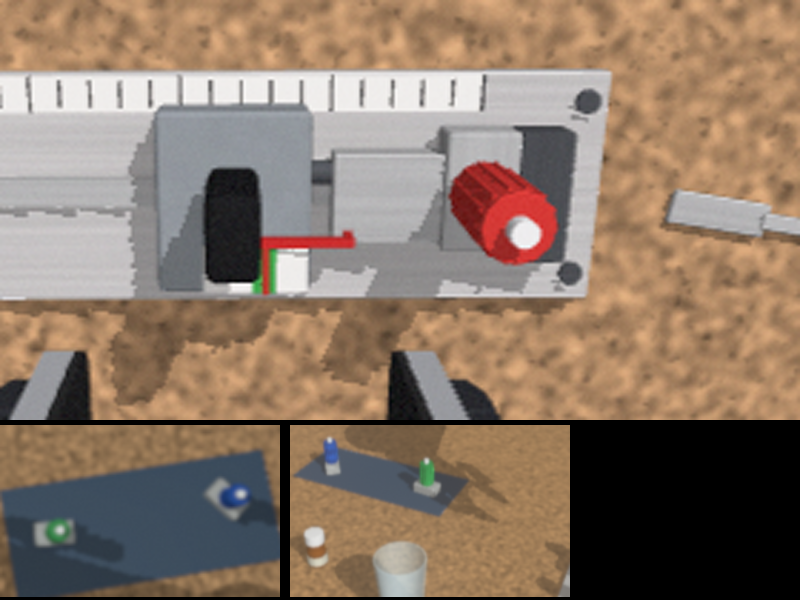

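Wrist crop: pointer at column ~266, inside the green band (253–276) near its middle. The piece stands square, clamped between jaw and anvil. Blue, green, vial and beaker stand as before. Handing in.

```bash
python3 -c "
from rig import workorder,sensors
print(sensors.observe()['time_s']); print(workorder.close_job())"
```

```text
19.3
the job is handed in; nothing more can be done
None
```

The job is done and handed in at 19.3 s. The red-capped piece is standing upright and clamped in the caliper, and the pointer is in the green band.

- **What I did:** I pulled the jaw open about 53 mm, to a gap of roughly 62 mm. I set the piece on the base plate about midway between the jaws, with its flats square to the faces. I then slid the jaw shut in small steps, let go and raised the gripper clear.
- **Last checks:** In the final wrist picture the pointer is at column 266 of a band spanning 253–276, so near the middle. The foot sits between the sliding jaw and the anvil. Blue, green, the vial and the beaker appear undisturbed, judged by eye. The highest force I read was about 17 N.
- **One disagreement:** A look taken before the arm had settled put the piece about 5 mm off the centre line. A settled picture showed it aligned within 1 mm, so I went by that one.

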